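# Mark the softest printer foot

## Robot

A 6-joint arm with a two-finger parallel gripper is mounted at the origin on the work surface. World frame = base frame: x ahead of the robot, y to its left, z up, the work surface at z = 0. Lengths are in m, angles in rad, forces in N, time in s.
With the tool pointing down it reaches from about 0.35 to 0.975 m from the base axis. Payload 4.9 kg.
Tool frame: the origin (TCP) lies midway between the tips of the shut fingers; the grasp point (between the pads) lies 19 mm behind it; z points along the fingers, y is the direction in which the jaws open and shut (so a half turn about z gives the same grasp; the last joint's range is limited). The gripper opens to 85 mm and grips with 20 to 120 N. Pads are 22 mm wide; open, the fingers measure 114 mm over their backs; the gripper's body (76 mm by 85 mm) begins 54 mm behind the grasp point. The pads swing forward as they close: fully open they stand 13 mm farther back than shut.
Start: joints at [-1.458, 0.053, 1.613, -0, 1.476, -0.119], TCP at [0.144, -0.608, 0.231] pointing down, gripper open.
Joint ranges: [-3.01, 3.01], [-1.01, 2.22], [0.06, 2.58], [-1.02, 4.17], [0.09, 2.62], [-3.14, 3.14]. Speed limits (rad/s): [2.57, 2.57, 3.14, 3.14, 3.14, 3.14].

## Interface

Orientations are given as a rotation vector (axis times angle).
In Python, from station import ctrl gives the robot as it stands.
- The arm moves only by the tool drive_tool, never from a script. Its argument "moves" is one flat list of numbers, 7 for each row, row after row: the turn, a rotation vector about the world's x, y, z in degrees, then the shift along the world's x, y, z in m, then the closure, from 0 (fully open) to 1 (shut). A call has exactly 5 rows; each row shifts and turns the commanded pose from where the row before left it; what a row does not reach is not made up. A row lasts 1/8 s, in which the tool goes at most 62.5 mm and 10.7 degrees, less where a joint would pass 70% of its speed; a pose out of reach is approached as far as the arm can. A call is refused whole if a number of a shift passes 0.0625 or a number of a turn 10.7, either way. A call with a gripper value outside its range is refused whole. The fingers move at their own pace and stop on an object; "newtons" is the grip in N (left out, the last holds). Time passes only in rows, so rows that do not move let the fingers close, or fill a call up. It gives the time, the measured TCP pose, the force and the opening at its end, in the units of the state.
- ctrl.get_obs(): the state, without advancing time (a new reading comes with each control period).
- ctrl.get_image(name): name is "side" or "top"; returns the picture (420x560x3 uint8, red, green, blue); there is no depth.
- ctrl.get_calibration(name): a dict with "fx", "fy", "cx", "cy" (pixels), "k1" (the pictures are not rectified: a ray, as slopes to the right and down, at radius r is drawn at 1 + k1 r^2 times it, then the intrinsics apply), "rvec" (rotation vector, rad) and "tvec" (3), from world to camera coordinates, as OpenCV has them. Camera axes: x right, y down, z forward; pixel columns grow to the right and rows downward; lengths in m; the calibration is good to about 2 mm. A picture is of the moment at which its call begins. get_calibration takes no time and is no camera call.
- ctrl.finish_job(): hands the job in, once; it reports no verdict.
The state is a dict: "t": time; "q": joint angles; "dq": joint speeds; "effort": joint torques, N m; "tool_pos": TCP position; "tool_rot": TCP orientation; "contact_force": force on the tool from outside, world axes, zero at the start; "wrist_torque": the same for the moment, N m; "opening": finger opening in m.
Only numpy, scipy, OpenCV 4.12 (cv2) and the standard library are available. Lean on these libraries where they do the work, as an engineer would, in place of code of your own. Each camera call takes 0.05 s, during which the arm holds its last target.

## Task

Three spring-mounted printer feet stand on the bench for trial: with the fingertips, press each black pad about 10 mm straight down and let it up again, working from the robot's left to its right, to find out which is the softest. Then push the orange tag on the softest one's stand fully down to mark it, leave the other two tags up, and move clear. Only press: do not lift or shift the stands, and leave the prints and tools around them alone.

Things in the scene. Friction and masses are not known exactly. Their poses are not given: they have to be found in the camera images.
- stand_a: one of three stands that look the same: a grey plate 12 mm thick, 165 mm long in its own x (from -45 to +120 mm) and 76 mm wide (46 mm at the tag end), standing loose on the table, about 0.95 kg. Origin under the middle of its round foot, x towards its tag, z up. It points roughly away from the robot; the three stand in a row across the robot's view (one near y = +0.18, one near 0, one near -0.18), in an order that changes from start to start
- pad_a (a joint): how far the pad of stand_a is pressed down: 0 up, 0.022 m on its stop; it springs back up. All three begin to give at about 1.5 N; 10 mm down takes roughly 3 to 12 N, in even proportion to depth, and the stiffnesses differ by a factor of about 1.7 or more from one to the next
- pad_a_top (a point): middle of the flat top of the spring-mounted pad of stand_a: a black disc 48 mm across on a steel coil over a white round cup (58 mm across, 42 mm high); 74 mm above the table when up, moves with the pad; straight above the stand's origin
- tag_a_top (a point): middle of the flat top of the orange tag of stand_a, 28 mm (stand's x) by 32 mm (y), 6 mm thick on a stem above a white block 34 mm high; 61 to 64 mm above the table when up, 46 mm when down; 82 mm along the stand's x from the middle of the pad
- stand_b: one of three stands that look the same: a grey plate 12 mm thick, 165 mm long in its own x (from -45 to +120 mm) and 76 mm wide (46 mm at the tag end), standing loose on the table, about 0.95 kg. Origin under the middle of its round foot, x towards its tag, z up. It points roughly away from the robot; the three stand in a row across the robot's view (one near y = +0.18, one near 0, one near -0.18), in an order that changes from start to start
- pad_b (a joint): how far the pad of stand_b is pressed down: 0 up, 0.022 m on its stop; it springs back up. All three begin to give at about 1.5 N; 10 mm down takes roughly 3 to 12 N, in even proportion to depth, and the stiffnesses differ by a factor of about 1.7 or more from one to the next
- pad_b_top (a point): middle of the flat top of the spring-mounted pad of stand_b: a black disc 48 mm across on a steel coil over a white round cup (58 mm across, 42 mm high); 74 mm above the table when up, moves with the pad; straight above the stand's origin
- tag_b_top (a point): middle of the flat top of the orange tag of stand_b, 28 mm (stand's x) by 32 mm (y), 6 mm thick on a stem above a white block 34 mm high; 61 to 64 mm above the table when up, 46 mm when down; 82 mm along the stand's x from the middle of the pad
- stand_c: one of three stands that look the same: a grey plate 12 mm thick, 165 mm long in its own x (from -45 to +120 mm) and 76 mm wide (46 mm at the tag end), standing loose on the table, about 0.95 kg. Origin under the middle of its round foot, x towards its tag, z up. It points roughly away from the robot; the three stand in a row across the robot's view (one near y = +0.18, one near 0, one near -0.18), in an order that changes from start to start
- pad_c (a joint): how far the pad of stand_c is pressed down: 0 up, 0.022 m on its stop; it springs back up. All three begin to give at about 1.5 N; 10 mm down takes roughly 3 to 12 N, in even proportion to depth, and the stiffnesses differ by a factor of about 1.7 or more from one to the next
- pad_c_top (a point): middle of the flat top of the spring-mounted pad of stand_c: a black disc 48 mm across on a steel coil over a white round cup (58 mm across, 42 mm high); 74 mm above the table when up, moves with the pad; straight above the stand's origin
- tag_c_top (a point): middle of the flat top of the orange tag of stand_c, 28 mm (stand's x) by 32 mm (y), 6 mm thick on a stem above a white block 34 mm high; 61 to 64 mm above the table when up, 46 mm when down; 82 mm along the stand's x from the middle of the pad
- softest_tag (a joint): how far the tag of the stand with the softest pad (which stand that is, is not told: find out by pressing) is pushed down: 0 to 0.003 m at the start (up), 0.018 m fully down on its stop; it slides straight down against about 4 N of friction and stays where it is left
- other_tag_1 (a joint): how far the tag of one of the stands with a stiffer pad (which one is not told) is pushed down: 0 to 0.003 m at the start (up), 0.018 m fully down on its stop; it slides straight down against about 4 N of friction and stays where it is left
- other_tag_2 (a joint): how far the tag of one of the stands with a stiffer pad (which one is not told) is pushed down: 0 to 0.003 m at the start (up), 0.018 m fully down on its stop; it slides straight down against about 4 N of friction and stays where it is left
- white_gear: white printed spur gear lying flat, about 100 mm across its teeth, 14 mm thick with a 36 mm hub 27 mm high; origin under its centre. Loose; not part of the job
- grey_gear: small grey printed pinion lying flat, about 54 mm across its teeth, 16 mm thick, hub 30 mm high; origin under its centre. Loose; not part of the job
- flange: white printed flanged cup, 80 mm foot, 60 mm tube, 52 mm high; origin under its centre. Loose; not part of the job
- bracket: blue printed L bracket, 90 x 45 mm, 53 mm high; origin under the middle of its foot. Loose; not part of the job
- screwdriver: screwdriver lying on the table, less than 40 mm high; origin under its middle. Loose; not part of the job
- calipers: steel calipers with a black display, 190 mm long, 55 mm over the jaws, 10 mm high; origin under the middle of the beam. Loose; not part of the job
There are look-alikes about, which are no part of the job. What is shaped like the stand_a but yellow is not meant.

How it is judged:
On the way, in this order (a step that is already met when the one before it is completed fails the run):
1. the left pad (as seen from the robot) is pressed down by more than 5 mm (((world y of stand_a above 0.09 m and value of joint pad_a above 0.005 m) or (world y of stand_b above 0.09 m and value of joint pad_b above 0.005 m) or (world y of stand_c above 0.09 m and value of joint pad_c above 0.005 m))), for 0.1 s.
2. the middle pad (as seen from the robot) is pressed down by more than 5 mm (((world y of stand_a between -0.09 and 0.09 m and value of joint pad_a above 0.005 m) or (world y of stand_b between -0.09 and 0.09 m and value of joint pad_b above 0.005 m) or (world y of stand_c between -0.09 and 0.09 m and value of joint pad_c above 0.005 m))), for 0.1 s.
3. the right pad (as seen from the robot) is pressed down by more than 5 mm (((world y of stand_a below -0.09 m and value of joint pad_a above 0.005 m) or (world y of stand_b below -0.09 m and value of joint pad_b above 0.005 m) or (world y of stand_c below -0.09 m and value of joint pad_c above 0.005 m))), for 0.1 s.
4. the tag beside the softest pad is pushed fully down (value of joint softest_tag above 0.015 m), for 0.1 s.
At the end, for the whole second after the job is handed in: The tag of the softest pad is at least 15 mm down (of 18), the other two tags less than 6 mm down, all pads sprung back up to within 3 mm, and the three stands stand upright (within 0.05 rad) and still on the table (value of joint softest_tag above 0.015 m and value of joint each of other_tag_1, other_tag_2 below 0.006 m and value of joint each of pad_a, pad_b, pad_c below 0.003 m and angle between each of stand_a, stand_b, stand_c's own z axis and vertical below 0.05 rad and height (world z) of each of stand_a, stand_b, stand_c below 0.005 m and linear speed of each of stand_a, stand_b, stand_c below 0.02 m/s); the robot touches nothing.
It fails at once if a tag that does not belong to the softest pad is pushed more than 8 mm down (value of joint any of other_tag_1, other_tag_2 above 0.008 m).
It fails at once if a stand is lifted more than 12 mm or tipped more than 0.2 rad (height (world z) of any of stand_a, stand_b, stand_c above 0.012 m or angle between any of stand_a, stand_b, stand_c's own z axis and vertical above 0.2 rad).
It fails at once if a stand is shifted more than 30 mm (distance of any of stand_a, stand_b, stand_c from where it was at the start of the episode above 0.03 m).
It fails at once if one of the other prints or tools is moved more than 30 mm or lifted more than 15 mm (distance of any of white_gear, grey_gear, flange, bracket, screwdriver, calipers from where it was at the start of the episode above 0.03 m or height (world z) of any of white_gear, grey_gear, flange, bracket, screwdriver, calipers above 0.015 m).
It also fails if it takes over 48 s, if anything falls off the work surface, if the arm or the gripper's body presses on something with over 40 N, if the wrist force passes 120 N, or if a joint passes its speed limit or range.

## Working session

There is one attempt and no reset: what is moved stays moved. The work goes in short steps, Python scripts to look and compute and a tool call to move; the robot and the scene stay as the last step left them, time stands still between calls to the robot, and variables do not carry over. Pictures are saved under pics/ and viewed, and the job is handed in when it is done.

Besides the shell and the picture viewer there is one more tool, called after "Request:" as name(argument=value, ...), one argument or row to a line, values as JSON. drive_tool: Moves the arm, as the interface text tells. Its arguments: {"type":"object","properties":{"moves":{"type":"array","items":{"type":"number"}},"newtons":{"type":"number"}},"required":["moves"]}

```bash
mkdir -p pics; ls; cat > h.py <<'E'
import numpy as np, cv2
from station import ctrl
def cal(n):
    c=ctrl.get_calibration(n);K=np.array([[c["fx"],0,c["cx"]],[0,c["fy"],c["cy"]],[0,0,1.]])
    R=cv2.Rodrigues(np.array(c["rvec"],float))[0];return c,K,R,np.array(c["tvec"],float)
def pix2world(n,u,v,z):
    c,K,R,t=cal(n)
    p=cv2.undistortPoints(np.array([[[u,v]]],float),K,np.array([c["k1"],0,0,0.]))[0,0]
    d=R.T@np.array([p[0],p[1],1]);o=-R.T@t
    return o+d*(z-o[2])/d[2]
def world2pix(n,P):
    c,K,R,t=cal(n)
    return cv2.projectPoints(np.array(P,float).reshape(-1,1,3),np.array(c["rvec"],float),t,K,np.array([c["k1"],0,0,0.]))[0][:,0]
def snap(n,name):
    im=ctrl.get_image(n);cv2.imwrite("pics/"+name+".png",im[:,:,::-1]);return im
E
python3 - <<'E'
from h import *
for n in("top","side"): snap(n,n+"0"); print(n,ctrl.get_calibration(n))
print(ctrl.get_obs())
E
```

```text
pics
top {'fx': 392.4852541331647, 'fy': 392.4852541331647, 'cx': 280.41330192645694, 'cy': 212.0533726241655, 'k1': 0.020796468659342992, 'rvec': array([ 2.16811138, -2.18270581,  0.06980265]), 'tvec': array([-0.05312362,  0.58095754,  1.13549301])}
side {'fx': 469.22837207912886, 'fy': 469.22837207912886, 'cx': 274.4653004377189, 'cy': 204.65641361197575, 'k1': -0.1070220296619373, 'rvec': array([ 0.98087134, -2.47049089,  1.04398118]), 'tvec': array([0.37041644, 0.33637816, 1.15609407])}
{'t': 0.1, 'q': array([-1.45796766e+00,  5.33155353e-02,  1.61415675e+00, -4.48267379e-05,
        1.47601569e+00, -1.18986221e-01]), 'dq': array([-0.00018644, -0.0037132 , -0.00363535, -0.00090102, -0.00287606,
       -0.00083213]), 'effort': array([ 2.92647110e-04, -3.94904995e+01, -3.71365178e+01, -1.53100414e-04,
        3.91585272e-03,  3.83813685e-06]), 'tool_pos': array([ 0.14352214, -0.60771284,  0.23017062]), 'tool_rot': array([-3.11862985e+00, -3.63106667e-01,  6.08882531e-05]), 'contact_force': array([0.09590501, 0.43926022, 0.08688338]), 'wrist_torque': array([-0.02290992,  0.00521115,  0.01522616]), 'opening': 0.08530752343481936}
```

View pics/top0.png

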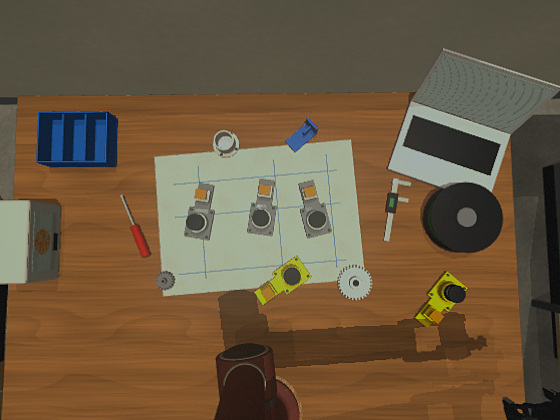

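View pics/side0.png

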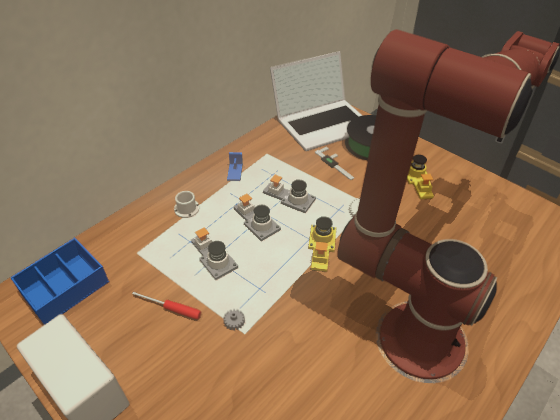

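```bash
python3 - <<'E'
from h import *
im=cv2.imread("pics/top0.png");cv2.imwrite("pics/top0c.png",cv2.resize(im[170:250,175:335],None,fx=5,fy=5,interpolation=cv2.INTER_CUBIC))
im=cv2.imread("pics/side0.png");cv2.imwrite("pics/side0c.png",cv2.resize(im[165:285,180:340],None,fx=5,fy=5,interpolation=cv2.INTER_CUBIC))
E
```

```text
(no output)
```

View pics/top0c.png

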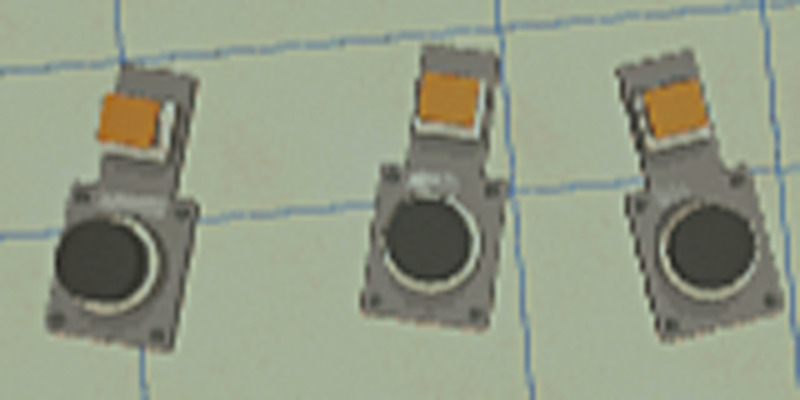

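View pics/side0c.png

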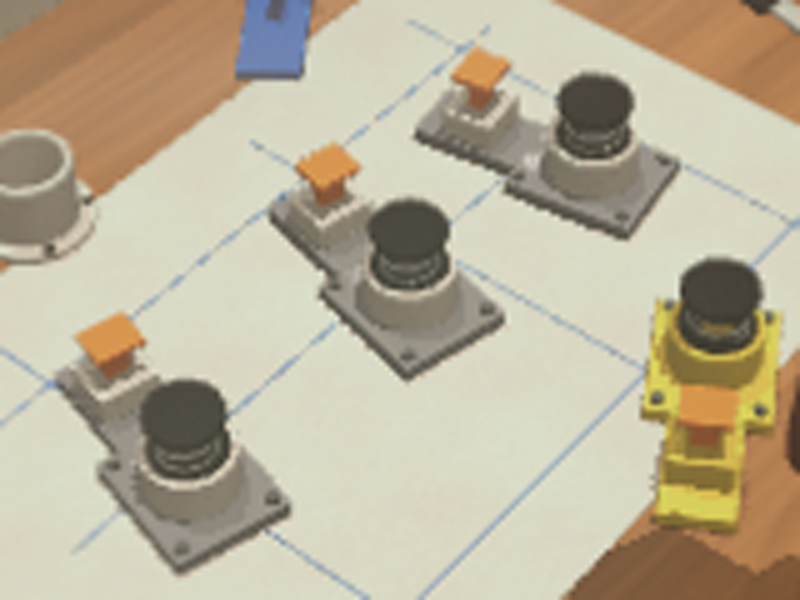

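```bash
python3 - <<'E'
from h import *
T=[(102,260),(430,240),(711,246)];G=[(129,122),(448,99),(676,107)]
Ts=[(184,407),(410,228),(596,98)];Gs=[(111,339),(328,164),(482,68)]
for i in range(3):
    for a,s,z in((T,Ts,.074),(G,Gs,.0625)):
        p=pix2world("top",175+a[i][0]/5,170+a[i][1]/5,z);q=pix2world("side",180+s[i][0]/5,165+s[i][1]/5,z)
        print(i,z,p.round(4),q.round(4))
E
```

```text
0 0.074 [0.5502 0.182  0.074 ] [0.5502 0.1857 0.074 ]
0 0.0625 [0.6298 0.17   0.0625] [0.6264 0.1744 0.0625]
1 0.074 [ 0.5602 -0.0029  0.074 ] [0.5571 0.002  0.074 ]
1 0.0625 [ 0.6416 -0.0127  0.0625] [ 0.6404 -0.0112  0.0625]
2 0.074 [ 0.5557 -0.1609  0.074 ] [ 0.5531 -0.1593  0.074 ]
2 0.0625 [ 0.636  -0.143   0.0625] [ 0.6329 -0.1409  0.0625]
```

Request:
drive_tool(
  moves=[0,0,0,0.045,0.04,0,1,0,0,0,0.045,0.04,0,1,0,0,0,0.045,0.04,0,1,0,0,0,0.045,0.04,0,1,0,0,0,0.045,0.04,0,1],
  newtons=40,
)

```text
t: 0.72
tool_pos: [0.3696, -0.4066, 0.2309]
tool_rot: [-3.12, -0.363, 0.0]
contact_force: [0.1, 1.0, 0.0]
opening: 0.0003
```

Request:
drive_tool(
  moves=[0,0,0,0.022,0.058,0,1,0,0,0,0.022,0.058,0,1,0,0,0,0.022,0.058,0,1,0,0,0,0.022,0.058,0,1,0,0,0,0.022,0.058,0,1],
)

```text
t: 1.35
tool_pos: [0.4787, -0.1162, 0.231]
tool_rot: [-3.121, -0.363, 0.0]
contact_force: [0.8, 0.5, -0.4]
opening: 0.0001
```

Request:
drive_tool(
  moves=[0,0,0,0.014,0.06,0,1,0,0,0,0.014,0.06,0,1,0,0,0,0.014,0.06,0,1,0,0,0,0.014,0.06,0,1,0,0,0,0.014,0.06,0,1],
)

```text
t: 1.98
tool_pos: [0.5485, 0.1838, 0.2309]
tool_rot: [3.12, 0.364, -0.001]
contact_force: [0.4, -0.1, 0.2]
opening: -0.0002
```

Now down to 0.084 and rest to get the no-load reading.

Request:
drive_tool(
  moves=[0,0,0,0.001,0,-0.06,1,0,0,0,0,0,-0.06,1,0,0,0,0,0,-0.027,1,0,0,0,0,0,0,1,0,0,0,0,0,0,1],
)

```text
t: 2.6
tool_pos: [0.5506, 0.1819, 0.0859]
tool_rot: [-3.12, -0.363, -0.004]
contact_force: [-0.5, -1.1, 0.9]
opening: -0.0
```

```bash
python3 - <<'E'
from h import *
o=ctrl.get_obs();print(o["contact_force"],o["tool_pos"])
for n in("top","side"): snap(n,n+"1")
a=cv2.imread("pics/top1.png")[150:270,155:345];b=cv2.imread("pics/side1.png")[120:285,150:340]
cv2.imwrite("pics/a1.png",cv2.resize(a,None,fx=4,fy=4));cv2.imwrite("pics/b1.png",cv2.resize(b,None,fx=3.5,fy=3.5))
E
```

```text
[-0.50245133 -1.06355649  0.89347745] [0.55060726 0.18186905 0.08586333]
```

View pics/b1.png

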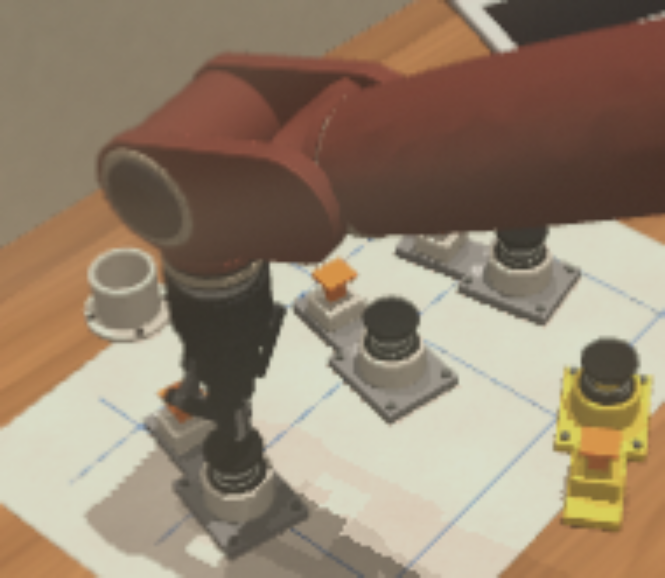

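View pics/a1.png

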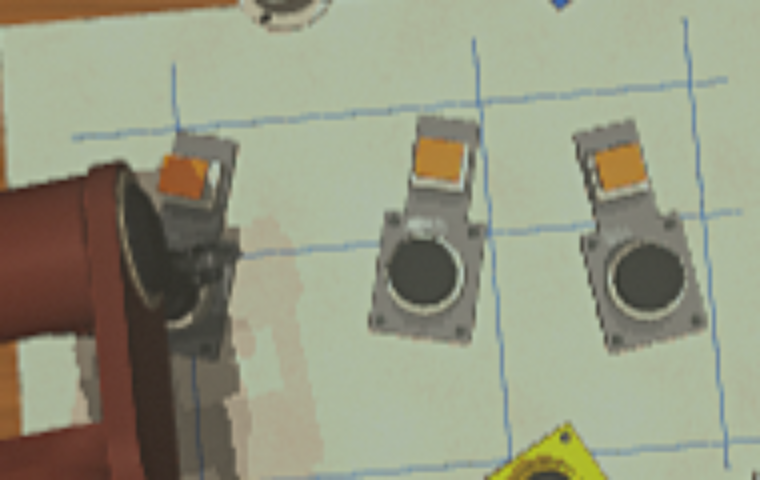

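Request:
drive_tool(
  moves=[0,0,0,0,0.001,-0.006,1,0,0,0,0,0,-0.004,1,0,0,0,0,0,-0.005,1,0,0,0,0,0,-0.005,1,0,0,0,0,0,0,1],
)

```text
t: 3.32
tool_pos: [0.5499, 0.1828, 0.0653]
tool_rot: [3.12, 0.363, -0.0]
contact_force: [-3.8, -0.4, 9.8]
opening: 0.0
```

Request:
drive_tool(
  moves=[0,0,0,0,0,0,1,0,0,0,0,0,0,1,0,0,0,0,0,0,1,0,0,0,0,0,0,1,0,0,0,0,0,0,1],
)

```text
t: 3.95
tool_pos: [0.5499, 0.1828, 0.0657]
tool_rot: [3.12, 0.363, 0.0]
contact_force: [-4.5, -0.6, 8.3]
opening: -0.0001
```

Request:
drive_tool(
  moves=[0,0,0,0,0,-0.002,1,0,0,0,0,0,0,1,0,0,0,0,0,0,1,0,0,0,0,0,0,1,0,0,0,0,0,0,1],
)

```text
t: 4.58
tool_pos: [0.5499, 0.1828, 0.064]
tool_rot: [3.12, 0.363, -0.0]
contact_force: [-4.1, -1.0, 10.1]
opening: 0.0002
```

```bash
python3 - <<'E'
from h import *
for i in range(4):
    o=ctrl.get_obs();print(o["t"],o["contact_force"],o["wrist_torque"],o["tool_pos"])
    if i==0: snap("side","side2")
    else: ctrl.get_image("top")
b=cv2.imread("pics/side2.png")[200:285,150:270]
cv2.imwrite("pics/b2.png",cv2.resize(b,None,fx=5,fy=5))
E
```

```text
4.575 [-4.0626428 -0.9815416 10.141441 ] [-0.18605376  0.78347509  0.04943851] [0.54988622 0.18280741 0.06395561]
4.625 [-4.09137759 -1.23700738  9.80476607] [-0.20601161  0.83881762  0.00455221] [0.54987309 0.18284272 0.06395704]
4.675 [-4.3922306  -0.99216181 10.22668962] [-0.16520532  0.79346481 -0.03346311] [0.54990143 0.18281124 0.06396064]
4.725 [-4.87669368 -1.3426136  10.86718559] [-0.20714785  0.82954469  0.01174755] [0.54986908 0.18282644 0.06395405]
```

View pics/b2.png

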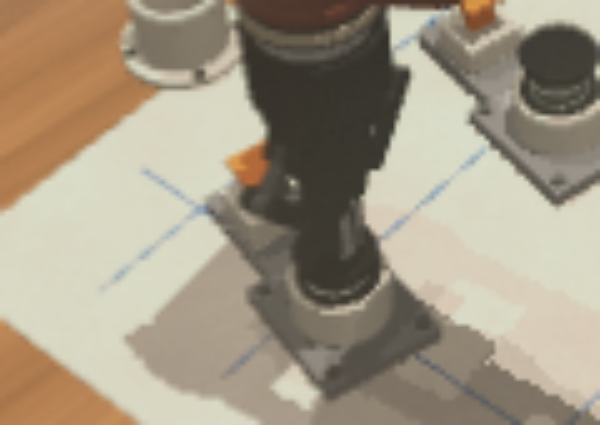

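Request:
drive_tool(
  moves=[0,0,0,0,0,0.036,1,0,0,0,0.003,-0.061,0,1,0,0,0,0.003,-0.061,0,1,0,0,0,0.003,-0.061,0,1,0,0,0,0,0,-0.012,1],
)

```text
t: 5.4
tool_pos: [0.5596, -0.004, 0.0871]
tool_rot: [3.12, 0.354, 0.004]
contact_force: [-0.5, 1.1, 0.9]
opening: -0.0001
```

Request:
drive_tool(
  moves=[0,0,0,0,0,0,1,0,0,0,0,0,-0.008,1,0,0,0,0,0,-0.006,1,0,0,0,0,0,-0.006,1,0,0,0,0,0,-0.004,1],
)

```text
t: 6.02
tool_pos: [0.5586, 0.0006, 0.0622]
tool_rot: [-3.119, -0.364, -0.0]
contact_force: [-1.8, 1.8, 4.2]
opening: -0.0001
```

Request:
drive_tool(
  moves=[0,0,0,0,0,0,1,0,0,0,0,0,0,1,0,0,0,0,0,0,1,0,0,0,0,0,0,1,0,0,0,0,0,0,1],
)

```text
t: 6.65
tool_pos: [0.5589, -0.0003, 0.0626]
tool_rot: [-3.121, -0.363, -0.001]
contact_force: [-0.2, 3.6, 2.8]
opening: -0.0002
```

```bash
python3 - <<'E'
from h import *
for i in range(4):
    o=ctrl.get_obs();print(o["t"],o["contact_force"],o["wrist_torque"],o["tool_pos"])
    if i==0: snap("side","side3")
    else: ctrl.get_image("top")
b=cv2.imread("pics/side3.png")[165:285,150:340]
cv2.imwrite("pics/b3.png",cv2.resize(b,None,fx=4,fy=4))
E
```

```text
6.65 [-0.2198966   3.57964225  2.80543392] [ 6.23328073e-01 -3.38783158e-02  1.13549474e-04] [ 5.58886526e-01 -2.64494737e-04  6.25505487e-02]
6.7 [0.31407443 2.7383531  3.79341744] [ 0.53779558 -0.01008318  0.02182956] [ 5.58876548e-01 -2.49925836e-04  6.25327080e-02]
6.75 [-0.28341122  3.68067511  4.06479079] [ 0.55879202 -0.04849137  0.03247193] [ 5.58884791e-01 -2.51992628e-04  6.25295413e-02]
6.8 [0.30900652 2.87114981 3.61347732] [ 0.56231317 -0.01439198  0.03212288] [ 5.58871788e-01 -2.49775099e-04  6.24902571e-02]
```

View pics/b3.png

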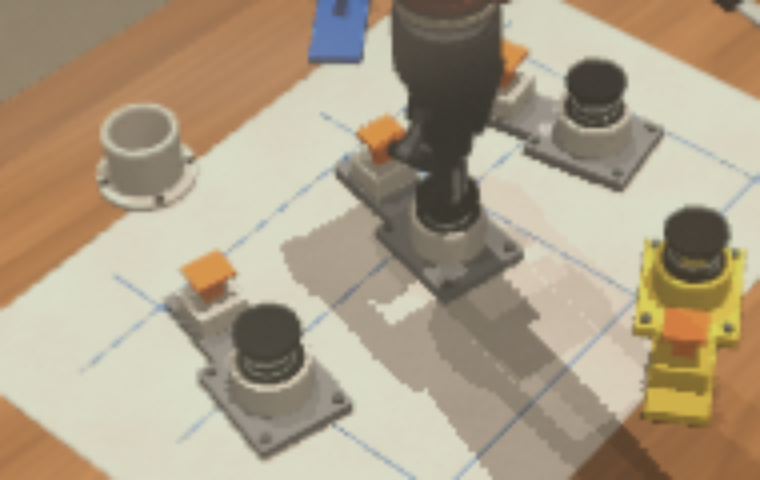

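Request:
drive_tool(
  moves=[0,0,0,0,0,0.036,1,0,0,0,-0.002,-0.054,0,1,0,0,0,-0.002,-0.053,0,1,0,0,0,0,-0.053,0,1,0,0,0,0,0,-0.01,1],
)

```text
t: 7.48
tool_pos: [0.5544, -0.1643, 0.0885]
tool_rot: [3.119, 0.356, 0.001]
contact_force: [-0.1, 0.3, -0.1]
opening: 0.0001
```

Request:
drive_tool(
  moves=[0,0,0,0,0,0,1,0,0,0,0,0,-0.008,1,0,0,0,0,0,-0.006,1,0,0,0,0,0,-0.006,1,0,0,0,0,0,-0.004,1],
)

```text
t: 8.1
tool_pos: [0.5544, -0.1592, 0.0643]
tool_rot: [-3.119, -0.364, 0.001]
contact_force: [-3.6, 3.9, 6.6]
opening: 0.0003
```

Request:
drive_tool(
  moves=[0,0,0,0,0,0,1,0,0,0,0,0,0,1,0,0,0,0,0,0,1,0,0,0,0,0,0,1,0,0,0,0,0,0,1],
)

```text
t: 8.72
tool_pos: [0.5544, -0.1593, 0.0648]
tool_rot: [-3.119, -0.364, 0.001]
contact_force: [-2.6, 4.5, 7.1]
opening: -0.0002
```

```bash
python3 - <<'E'
from h import *
for i in range(4):
    o=ctrl.get_obs();print(o["t"],o["contact_force"],o["wrist_torque"],o["tool_pos"])
    if i==0: snap("side","side4")
    else: ctrl.get_image("top")
b=cv2.imread("pics/side4.png")[165:285,150:340]
cv2.imwrite("pics/b4.png",cv2.resize(b,None,fx=4,fy=4))
E
```

```text
8.725 [-2.55123309  4.49399308  7.09825993] [ 0.69005191  0.54843901 -0.01945628] [ 0.55444408 -0.15930812  0.06478047]
8.775 [-3.35440202  4.26203978  5.94405076] [ 0.68033929  0.59070128 -0.04586498] [ 0.55442185 -0.15928172  0.06474582]
8.825 [-2.73405939  3.66687255  5.22880585] [ 0.70649255  0.57251068 -0.00585377] [ 0.55442433 -0.15926779  0.06475239]
8.875 [-3.45005158  4.69215639  6.22988875] [0.74555943 0.49197853 0.05858714] [ 0.55442079 -0.15929001  0.06475441]
```

View pics/b4.png

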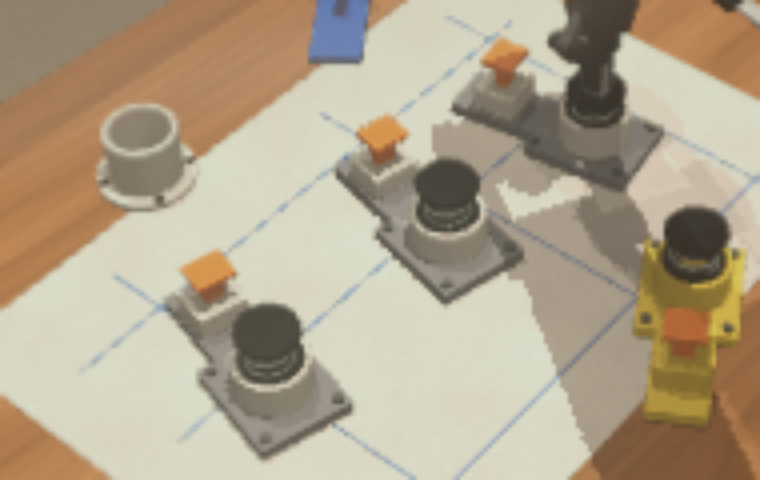

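Request:
drive_tool(
  moves=[0,0,0,0,0,0.04,1,0,0,0,0.029,0.049,0,1,0,0,0,0.029,0.049,0,1,0,0,0,0.029,0.049,0,1,0,0,0,0,0,0,1],
)

```text
t: 9.55
tool_pos: [0.6431, -0.01, 0.1042]
tool_rot: [3.12, 0.371, 0.002]
contact_force: [-0.3, -1.1, -0.1]
opening: -0.0002
```

Request:
drive_tool(
  moves=[0,0,0,0,0,0,1,0,0,0,0,0,-0.02,1,0,0,0,0,0,-0.01,1,0,0,0,0,0,0,1,0,0,0,0,0,0,1],
)

```text
t: 10.18
tool_pos: [0.6416, -0.0137, 0.0743]
tool_rot: [3.121, 0.362, -0.0]
contact_force: [-0.3, -0.7, -0.7]
opening: -0.0005
```

```bash
python3 - <<'E'
from h import *
snap("side","side5");snap("top","top5")
o=ctrl.get_obs();print(o["t"],o["contact_force"],o["tool_pos"])
print(world2pix("side",[o["tool_pos"],[.641,-.012,.0625]]))
b=cv2.imread("pics/side5.png")[145:245,180:330]
cv2.imwrite("pics/b5.png",cv2.resize(b,None,fx=5,fy=5))
E
```

```text
10.275 [-0.18663139  0.41100186 -0.07787346] [ 0.64204122 -0.01349527  0.07498771]
[[245.59095725 194.18671458]
 [245.64376298 197.58102839]]
```

View pics/b5.png

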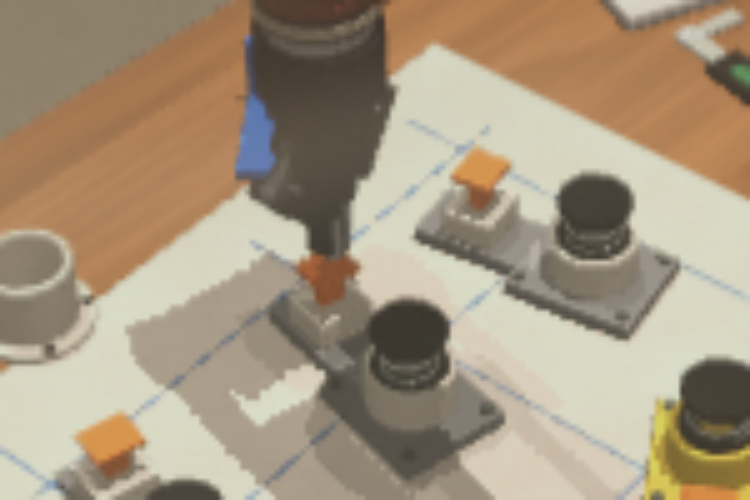

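View pics/top5.png

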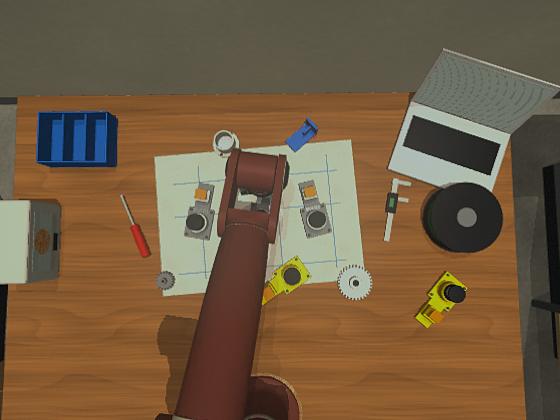

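Request:
drive_tool(
  moves=[0,0,0,0,0,-0.008,1,0,0,0,0,0,-0.007,1,0,0,0,0,0,-0.007,1,0,0,0,0,0,-0.006,1,0,0,0,0,0,0,1],
)

```text
t: 10.9
tool_pos: [0.6419, -0.0133, 0.0461]
tool_rot: [3.12, 0.363, 0.001]
contact_force: [0.8, -0.0, 0.9]
opening: -0.0
```

Request:
drive_tool(
  moves=[0,0,0,0,0,-0.001,1,0,0,0,0,0,-0.001,1,0,0,0,0,0,0,1,0,0,0,0,0,0,1,0,0,0,0,0,0,1],
)

```text
t: 11.52
tool_pos: [0.6419, -0.0133, 0.046]
tool_rot: [3.12, 0.363, 0.0]
contact_force: [-3.2, 0.7, 11.4]
opening: 0.0002
```

Request:
drive_tool(
  moves=[0,0,0,0,0,0.02,1,0,0,0,0,0,0.06,1,0,0,0,0,0,0.06,1,0,0,0,0,-0.06,0.0,1,0,0,0,0,-0.06,0,1],
)

```text
t: 12.15
tool_pos: [0.6421, -0.134, 0.1864]
tool_rot: [3.119, 0.366, 0.004]
contact_force: [0.5, -0.1, 0.1]
opening: -0.0
```

Request:
drive_tool(
  moves=[0,0,0,-0.01,-0.06,0,1,0,0,0,-0.01,-0.06,0,1,0,0,0,-0.01,-0.06,0,1,0,0,0,-0.01,-0.06,0,1,0,0,0,0,0,0,1],
)

```text
t: 12.78
tool_pos: [0.5999, -0.3773, 0.1841]
tool_rot: [3.121, 0.355, -0.001]
contact_force: [-0.3, 0.6, 0.8]
opening: 0.0001
```

```bash
python3 - <<'E'
from h import *
snap("side","side6");snap("top","top6")
o=ctrl.get_obs();print(o["t"],o["contact_force"],o["tool_pos"],abs(o["dq"]).max())
b=cv2.imread("pics/side6.png")[155:285,180:340]
a=cv2.imread("pics/top6.png")[170:250,175:335]
cv2.imwrite("pics/b6.png",cv2.resize(b,None,fx=4.5,fy=4.5))
cv2.imwrite("pics/a6.png",cv2.resize(a,None,fx=5,fy=5,interpolation=cv2.INTER_CUBIC))
E
```

```text
12.875 [-0.35381872  0.00397575  0.70046619] [ 0.60112357 -0.37351622  0.18403976] 0.033327339588983186
```

View pics/b6.png

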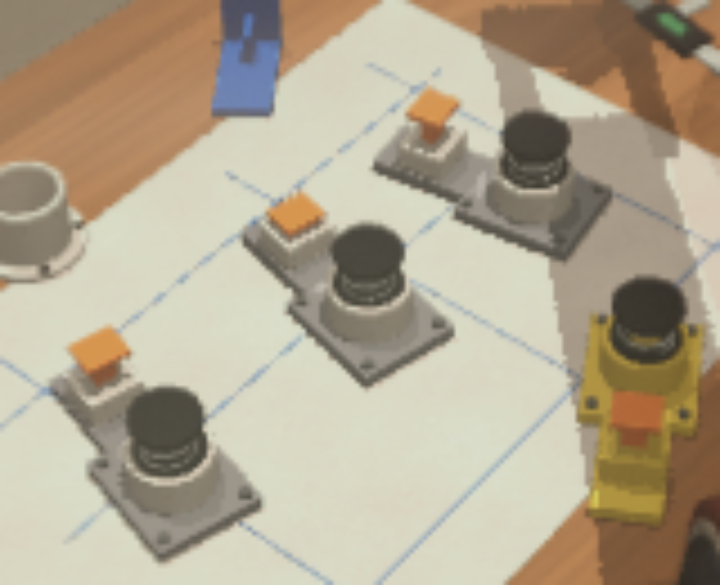

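View pics/a6.png

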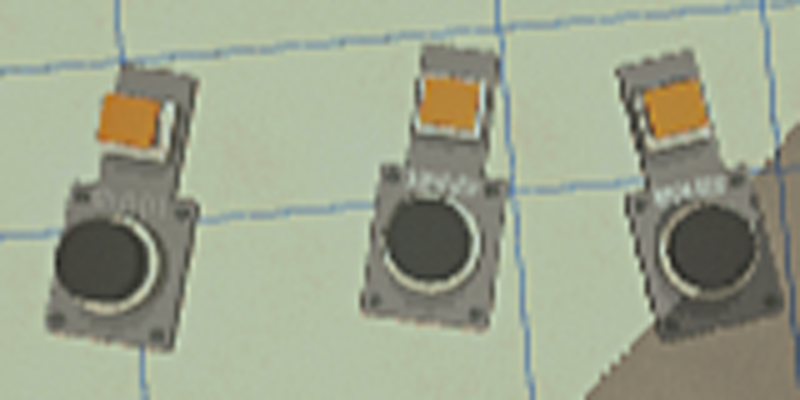

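The side crop shows the middle tag flush on its block at about (295,213). The other two tags are up, all the pads are up, and the stands have not moved.

```bash
python3 -c "
from station import ctrl
print(ctrl.finish_job())"
```

```text
the job is handed in; nothing more can be done
None
```

I pressed the three pads from left to right, found the middle one softest, pushed its tag fully down and handed the job in after about 13 s.

| Pad | Force measured | Depth |
|---|---|---|
| Left | about 10.2 N | 10 mm |
| Middle | about 3.6 N | 11.5 mm |
| Right | about 6.1 N | 9.2 mm |

The force readings scatter by about ±1 N, much less than the gaps between the pads. Depths come from the measured fingertip height against the stated 74 mm pad height. There was also up to about 5 N of sideways force during the presses, but the pictures show no stand moving.

- **Tag:** I pushed the middle tag down until the fingertips stopped at 46 mm with about 11 N. The last pictures show it flush on its block.
- **Rest of the scene:** In the last pictures the other two tags and all the pads are up. The stands are where they started, and none of the prints or tools in view have moved.
- **Arm:** It ended clear to the right, about 18 cm above the table, with no contact force beyond sensor noise.

None of these checks failed or disagreed.

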